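# Stop-button check on the perfumer's filling carousel

## Robot

A 6-joint arm with a two-finger parallel gripper is mounted at the origin on the work surface. World frame = base frame: x ahead of the robot, y to its left, z up, the work surface at z = 0. Lengths are in m, angles in rad, forces in N, time in s.
With the tool pointing down it reaches from about 0.35 to 0.925 m from the base axis. Payload 6.4 kg.
Tool frame: the origin (TCP) lies midway between the tips of the shut fingers; the grasp point (between the pads) lies 19 mm behind it; z points along the fingers, y is the line along which they close (so a half turn about z gives the same grasp; the last joint's range is limited). The gripper opens to 85 mm and grips with 20 to 120 N. Pads are 22 mm wide; open, the fingers measure 114 mm over their backs; the gripper's body (76 mm by 85 mm) begins 54 mm behind the grasp point. The pads swing forward as they close: fully open they stand 13 mm farther back than shut.
Start: joints at [1.121, 0.245, 1.558, -0, 1.339, -0.174], TCP at [0.177, 0.625, 0.231] pointing down, gripper open.
Joint ranges: [-3.13, 3.13], [-1.02, 2.26], [0.13, 2.54], [-0.95, 4.09], [0.21, 2.88], [-2.74, 2.74]. Speed limits (rad/s): [2.57, 2.57, 3.14, 3.14, 3.14, 3.14].

## Interface

Orientations are given as a unit quaternion [w, x, y, z].
In Python, from bench import r gives the robot as it stands.
- The arm moves only by the shell command python3 -m jog 'ROWS'. ROWS is JSON, one flat list of numbers, 7 for each row, row after row: the shift along the world's x, y, z in cm, then the turn, a rotation vector about the world's x, y, z in rad, then the closure, from 0 (fully open) to 1 (shut). In form: [dx, dy, dz, wx, wy, wz, fingers, dx, dy, dz, wx, wy, wz, fingers, ...]. A call has 1 to 20 rows; each row is the pose to reach, as a shift and turn from the pose commanded when the call began; what a row does not reach only later rows make up. A row lasts 1/12 s, in which the tool goes at most 41.7 mm and 7.16 degrees, less where a joint would pass 70% of its speed; a pose out of reach is approached as far as the arm can. A call with a gripper value outside its range is refused whole. The fingers move at their own pace and stop on an object; the grip force is fixed at half the most. Time passes only in rows, so rows that repeat a pose let the fingers close. It gives the time, the measured TCP pose, the force, the opening and the grip force at its end, in the units of the state.
- r.get_obs(): the state, without advancing time (a new reading comes with each control period).
- r.camera(name): name is "scene" or "top" or "wrist"; returns (picture, depth): 420x560x3 uint8, red, green, blue; 420x560 float32, m along the optical axis (not along the pixel's ray), 0 where there is no reading.
- r.calibration(name): a dict with "K" (3x3 intrinsics, pixels), "R" (3x3) and "t" (3): a world point X has camera coordinates R X + t. Camera axes: x right, y down, z forward; pixel columns grow to the right and rows downward; lengths in m; the calibration is good to about 2 mm. The wrist camera is an equidistant fisheye: a pixel r from the principal point sees the ray r / f radians off the axis. A picture is of the moment at which its call begins: read the wrist's pose just before it. calibration takes no time and is no camera call; for the wrist camera it gives the pose at the moment of the call.
- r.job_done(): hands the job in; it is judged then, once.
The state is a dict: "time_s": time; "qpos": joint angles; "qvel": joint speeds; "tau": joint torques, N m; "tcp_pos": TCP position; "ee_rot": TCP orientation; "force": force on the tool from outside, world axes, zero at the start; "wrist_torque": the same for the moment, N m; "grip_width": finger opening in m; "gripper_force": force on a finger pad.
Only numpy, scipy, OpenCV 4.12 (cv2) and the standard library are available. Lean on these libraries where they do the work, as an engineer would, in place of code of your own. Each camera call takes 0.05 s, during which the arm holds its last target. There are 200 camera calls.

## Task

Check the filling carousel's stop button, the mushroom head with two ears: press it fully in until it latches, then twist it clockwise (seen from above) by pushing gently on an ear, so that it springs out again, and let it turn back to rest. Only push with the fingertips or the outside of the fingers, do not grip the head; leave the flat start button, the bottles and the cup alone.

Things in the scene. Friction and masses are not known exactly. Their poses are not given: they have to be found in the camera images.
- stop_station: Stop station, fixed to the bench: white box 130 x 130 mm, top at 45 mm, with the mushroom stop button at its centre; under the head a steel collar, radius 20 mm, top 50 mm above the bench. Origin: centre of its underside on the bench; z up. Which of the two boxes stands left or right varies, as do place and yaw.
- mushroom: Grey mushroom head: dome 40 mm across, 16 mm high, with two straight ears along its own +y and -y, each 12 mm wide (along x), 14 mm high, reaching 45 mm from the axis. Origin on the turning axis at the head's underside, 62 mm above the bench when out, 55 mm when latched in; its x, y axes turn with the head and equal those of stop_station at twist 0.
- stop_top (a point): Centre of the top of the mushroom head, on the turning axis; 78 mm above the bench when out, 71 mm when latched in.
- ear_left (a point): Middle of the ear on the head's +y side: 36 mm from the axis, 7 mm above the head's underside. Clockwise turning moves it toward the head's +x.
- ear_right (a point): Middle of the ear on the head's -y side: 36 mm from the axis, 7 mm above the head's underside. Clockwise turning moves it toward the head's -x.
- stop_press (a joint): How far the stop button is pushed in, m: 0 out, 0.007 fully in. It resists with about 4 to 4.5 N at first, less as it goes in; past 4.5 mm it snaps down and latches at 0.007, a hard stop, by itself. Pressed less it springs back out.
- stop_twist (a joint): Turn of the mushroom head, rad: 0 at rest, grows clockwise seen from above, stop at 0.8. A light spring turns it back to 0 when let go (about 2 N at an ear is enough to turn it). When the button is latched in, turning the head past about 0.4 to 0.6 frees the latch and the head springs up.
- start_station: Start station, fixed to the bench: the same white box (130 x 130 x 45 mm) with a plain flat grey push button 32 mm across, no ears, at its centre. Origin: centre of its underside. Not to be touched.
- start_top (a point): Centre of the top of the start station's flat push button, 60 mm above the bench.
- start (a joint): How far the start button is pushed in, m: 0 out, 0.005 fully in.
- flask: Loose clear plastic bottle, 52 mm across, 100 mm tall, standing to the far right. Origin: centre of its underside.
- tin_cup: Loose open metal cup, 72 mm across, 100 mm tall, standing to the far left. Origin: centre of its underside.
- vial_a: Loose small amber glass bottle with black cap, 28 mm across, 66 mm tall; stands about 0.1 m on the -x (robot) side of the stop station. Origin: centre of its underside.
- vial_b: Loose small amber glass bottle with black cap, 28 mm across, 66 mm tall; stands about 0.1 m on the +x (far) side of the stop station. Origin: centre of its underside.
- vial_c: Loose small amber glass bottle with black cap, 28 mm across, 66 mm tall; stands about 0.1 m on the -x (robot) side of the start station. Origin: centre of its underside.
- vial_d: Loose small amber glass bottle with black cap, 28 mm across, 66 mm tall; stands about 0.1 m on the +x (far) side of the start station. Origin: centre of its underside.
- vial_e: Loose small amber glass bottle with black cap, 28 mm across, 66 mm tall; stands between the two stations. Origin: centre of its underside.
Things that resemble listed ones, but are neither listed nor needed, are in the scene too. What is shaped like the flask but green or yellow is not meant.

How it is judged:
On the way, in this order (a step that is already met when the one before it is completed fails the run):
1. the stop button is pressed fully in and latched (value of joint stop_press above 0.006 m and value of joint stop_twist below 0.15 rad), for 0.2 s.
2. the head is twisted clockwise and has sprung out (value of joint stop_twist above 0.25 rad and value of joint stop_press below 0.0035 m), for 0.03 s.
At the end, for the whole second after the job is handed in: The stop button is out again (within 1 mm) and its head turned back to rest (within 0.08 rad), the start button is out, and all bottles and the cup stand upright within 30 mm of where they were (value of joint each of stop_press, start below 0.001 m and value of joint stop_twist below 0.08 rad and distance of each of vial_a, vial_b, vial_c, vial_d, vial_e, flask, tin_cup from where it was at the start of the episode below 0.03 m and angle between each of vial_a, vial_b, vial_c, vial_d, vial_e, flask, tin_cup's own z axis and vertical below 0.2 rad); the robot touches nothing.
It fails at once if the start button is pressed (more than 2 mm) (value of joint start above 0.002 m).
It fails at once if the mushroom head is gripped or pushed with more than 35 N (contact force between the fingers and mushroom above 35 N).
It fails at once if a bottle or the cup is lifted, pushed 30 mm or more, or tipped over (distance of any of vial_a, vial_b, vial_c, vial_d, vial_e, flask, tin_cup from where it was at the start of the episode above 0.03 m or angle between any of vial_a, vial_b, vial_c, vial_d, vial_e, flask, tin_cup's own z axis and vertical above 0.4 rad).
It also fails if it takes over 35 s, if anything falls off the work surface, if the arm or the gripper's body presses on something with over 40 N, if the wrist force passes 120 N, or if a joint passes its speed limit or range.

## Working session

There is one attempt and no reset: what is moved stays moved. The work goes in short steps, Python scripts to look and compute and a shell command to move; the robot and the scene stay as the last step left them, time stands still between calls to the robot, and variables do not carry over. Pictures are saved under pics/ and viewed, at most 10 in all, crops included, and the job is handed in when it is done.

```bash
mkdir -p pics
python3 - <<'E'
from bench import r
import cv2,numpy as np
for n in("top","scene"):
    p,d=r.camera(n); cv2.imwrite(f"pics/{n}0.png",p[:,:,::-1]); np.savez(f"{n}0.npz",p=p,d=d,**r.calibration(n))
o=r.get_obs();print(o["time_s"],o["tcp_pos"],o["ee_rot"],o["grip_width"])
E
```

```text
0.1 [0.17677053 0.62494892 0.23025738] [-2.78826549e-04  1.37434026e-01  9.90510499e-01 -8.73139034e-04] 0.08514614157097691
```

View pics/top0.png

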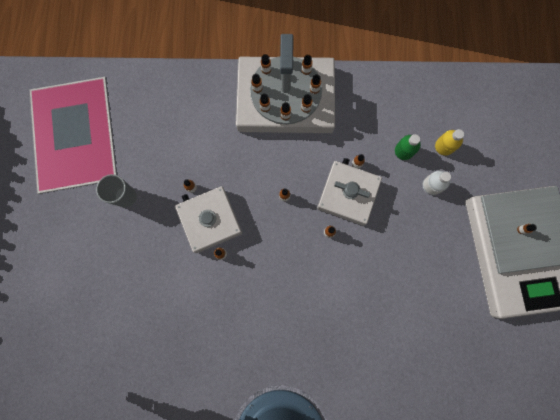

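View pics/scene0.png

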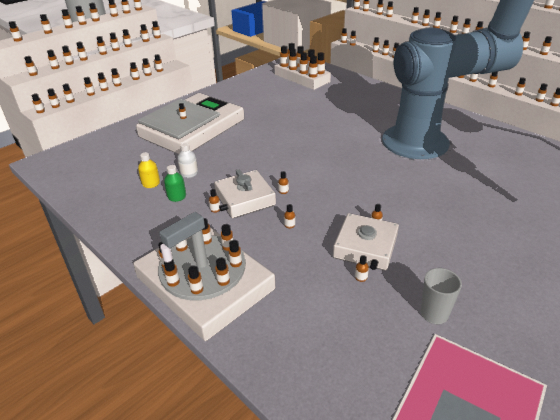

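The top view shows the stop station at about (350,192), with vials near (359,160), (330,231) and (285,195). The start station is at (208,219). Next I measure the station and the head.

```bash
cat > m.py <<'E'
import numpy as np,cv2
def cloud(n):
    z=np.load(n);d=z["d"];v,u=np.mgrid[:420,:560];K=z["K"]
    c=np.stack([(u-K[0,2])/K[0,0]*d,(v-K[1,2])/K[1,1]*d,d],-1)
    return z["p"],(c-z["t"])@z["R"],d>0
E
python3 - <<'E'
from m import *
p,X,ok=cloud("top0.npz")
sub=np.zeros(ok.shape,bool);sub[150:235,305:395]=1
box=ok&sub&(abs(X[...,2]-.045)<.006)&(p.min(2)>110)
pts=X[box][:,:2].astype(np.float32)
rc=cv2.minAreaRect(pts);print("box",rc,len(pts),X[box][:,2].mean())
c=np.array(rc[0])
D=np.linalg.norm(X[...,:2]-c,axis=-1)
hd=ok&(D<.055)&(X[...,2]>.057)
h=X[hd];print("head",len(h),h.mean(0),h[:,2].max(),np.percentile(h[:,2],[10,50,90]))
q=h[:,:2];m=q.mean(0);w,V=np.linalg.eigh(np.cov((q-m).T));print(w,V[:,1],np.ptp((q-m)@V,axis=0),cv2.minAreaRect(q.astype(np.float32)))
far=[tuple(x.round(3)) for x in h if np.linalg.norm(x[:2]-c)>.028];print(far)
tall=ok&sub&(X[...,2]>.03)&(D>.07)
n,l,s,ce=cv2.connectedComponentsWithStats(tall.astype(np.uint8))
for i in range(1,n):
    if s[i,4]>5: print("obj",ce[i],X[l==i].mean(0).round(3),X[l==i].max(0).round(3),X[l==i].min(0).round(3))
ps,Xs,oks=cloud("scene0.npz")
D=np.linalg.norm(Xs[...,:2]-c,axis=-1)
h=Xs[oks&(D<.055)&(Xs[...,2]>.057)];print("scene",len(h),h.mean(0),h[:,2].max(),cv2.minAreaRect(h[:,:2].astype(np.float32)))
b=Xs[oks&(D<.1)&(abs(Xs[...,2]-.045)<.004)];print(cv2.minAreaRect(b[:,:2].astype(np.float32)))
a=cv2.resize(p[145:240,300:400],(400,380),interpolation=cv2.INTER_CUBIC)
s2=cv2.resize(ps[160:225,200:300],(400,260),interpolation=cv2.INTER_CUBIC);s2=np.vstack([s2,np.zeros((120,400,3),np.uint8)])
cv2.imwrite("pics/crop.png",np.hstack([a,s2])[:,:,::-1])
E
```

```text
box ((0.590656042098999, -0.16618382930755615), (0.1284070461988449, 0.1290116310119629), 70.37897491455078) 2037 0.04515640359467603
head 318 [ 0.58934179 -0.16683395  0.07594567] 0.08225135544605998 [0.07247896 0.07638277 0.07919644]
[6.67707054e-05 4.62957678e-04] [0.32606184 0.94534844] [0.03776953 0.08961054] ((0.590767502784729, -0.16741758584976196), (0.08758419007062912, 0.03807459771633148), 88.55741119384766)
[(np.float64(0.609), np.float64(-0.128), np.float64(0.075)), (np.float64(0.61), np.float64(-0.13), np.float64(0.073)), (np.float64(0.607), np.float64(-0.125), np.float64(0.074)), (np.float64(0.607), np.float64(-0.13), np.float64(0.075)), (np.float64(0.607), np.float64(-0.133), np.float64(0.076)), (np.float64(0.607), np.float64(-0.135), np.float64(0.073)), (np.float64(0.607), np.float64(-0.138), np.float64(0.073)), (np.float64(0.605), np.float64(-0.125), np.float64(0.073)), (np.float64(0.604), np.float64(-0.128), np.float64(0.076)), (np.float64(0.604), np.float64(-0.13), np.float64(0.074)), (np.float64(0.603), np.float64(-0.132), np.float64(0.078)), (np.float64(0.604), 
[... 4170 characters left out ...]
41 -0.165  0.03 ]
obj [376.67088608 179.44303797] [ 0.622 -0.235  0.045] [ 0.642 -0.216  0.05 ] [ 0.598 -0.246  0.039]
obj [323.0625     204.66666667] [ 0.555 -0.099  0.043] [ 0.583 -0.086  0.05 ] [ 0.538 -0.12   0.031]
obj [363.11650485 218.5631068 ] [ 0.521 -0.199  0.043] [ 0.544 -0.172  0.05 ] [ 0.509 -0.22   0.031]
obj [329.94444444 230.17777778] [ 0.49  -0.115  0.051] [ 0.502 -0.104  0.07 ] [ 0.481 -0.129  0.033]
scene 199 [ 0.59571345 -0.16047977  0.07584978] 0.08183852144113239 ((0.5932541489601135, -0.1655954271554947), (0.08712439239025116, 0.03692265972495079), 87.8910140991211)
((0.6073083281517029, -0.1700747311115265), (0.1354503184556961, 0.16246625781059265), 70.3559799194336)
```

View pics/crop.png

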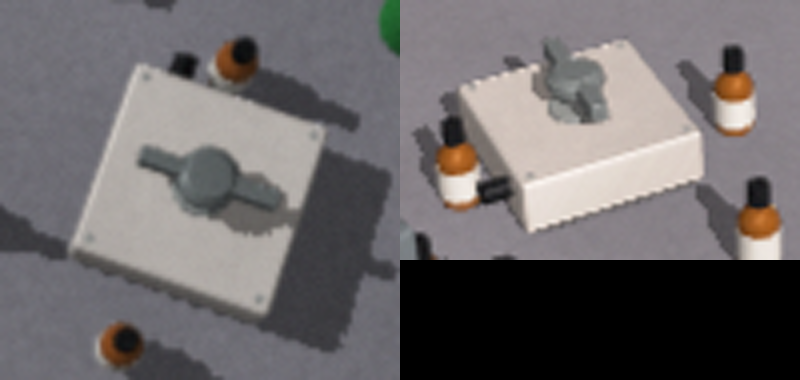

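The three checks agree. The box centre is about (0.591,-0.167), the yaw is about -19.3°, the ears line up with the box, and the head top is at about 78 mm. I will move above the head with the fingers shut.

```bash
python3 -m jog '[41.4,-79.2,0,0,0,-0.06,1,41.4,-79.2,0,0,0,-0.06,1,41.4,-79.2,0,0,0,-0.06,1,41.4,-79.2,0,0,0,-0.06,1,41.4,-79.2,0,0,0,-0.06,1,41.4,-79.2,0,0,0,-0.06,1,41.4,-79.2,0,0,0,-0.06,1,41.4,-79.2,0,0,0,-0.06,1,41.4,-79.2,0,0,0,-0.06,1,41.4,-79.2,0,0,0,-0.06,1,41.4,-79.2,0,0,0,-0.06,1,41.4,-79.2,0,0,0,-0.06,1,41.4,-79.2,0,0,0,-0.06,1,41.4,-79.2,0,0,0,-0.06,1,41.4,-79.2,0,0,0,-0.06,1,41.4,-79.2,0,0,0,-0.06,1,41.4,-79.2,0,0,0,-0.06,1,41.4,-79.2,0,0,0,-0.06,1,41.4,-79.2,0,0,0,-0.06,1,41.4,-79.2,0,0,0,-0.06,1]'
```

```text
time_s: 1.77
tcp_pos: [0.5633, -0.1151, 0.2308]
ee_rot: [-0.0, 0.167, 0.986, 0.0]
force: [0.3, 0.5, 0.4]
grip_width: -0.0001
gripper_force: 0.0
```

```bash
python3 -m jog '[1.5,-2.8,0,0,0,0,1,1.5,-2.8,0,0,0,0,1,1.5,-2.8,-4,0,0,0,1,1.5,-2.8,-8,0,0,0,1,1.5,-2.8,-11,0,0,0,1,1.5,-2.8,-11,0,0,0,1,1.5,-2.8,-11,0,0,0,1]'
python3 - <<'E'
from bench import r
import cv2,numpy as np
k=r.calibration("wrist");p,d=r.camera("wrist");cv2.imwrite("pics/w1.png",p[:,:,::-1])
o=r.get_obs();print(o["tcp_pos"],o["force"],k["K"])
np.savez("w1.npz",p=p,d=d,**k)
E
```

```text
time_s: 2.35
tcp_pos: [0.5767, -0.1402, 0.1197]
ee_rot: [-0.002, 0.167, 0.986, 0.001]
force: [0.4, 0.3, 1.2]
grip_width: 0.0003
gripper_force: 0.0
[ 0.57845591 -0.14097058  0.12229781] [-0.38358412 -1.03394002  0.51635872] [[325.1922621    0.         280.8488077 ]
 [  0.         325.1922621  207.85851318]
 [  0.           0.           1.        ]]
```

View pics/w1.png

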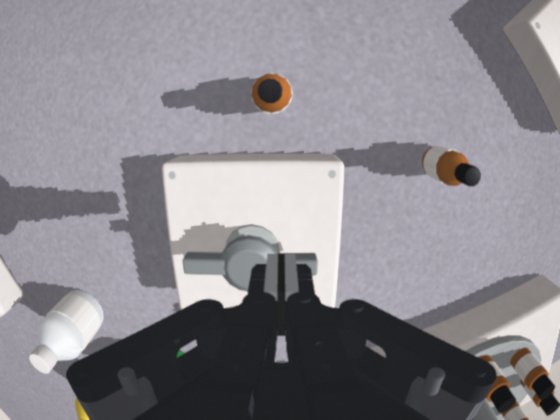

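The wrist view shows the ears running from (184,263) to (316,262), square with the box. I cross-check the centre with a ray from this view and move over the head.

```bash
python3 -m jog '[0.6,-1.3,0,0,0,0,1,1.3,-2.6,0,0,0,0,1,1.3,-2.6,-2,0,0,0,1,1.3,-2.6,-3.4,0,0,0,1,1.3,-2.6,-3.4,0,0,0,1,1.3,-2.6,-3.4,0,0,0,1]'
python3 - <<'E'
import numpy as np
z=np.load("w1.npz");K,R,t=z["K"],z["R"],z["t"];C=-R.T@t
for u,v,h in[(184,263,.076),(316,262,.076),(250,263,.077),(172,175,.045),(332,173,.045)]:
    a=np.array([u-K[0,2],v-K[1,2]]);th=np.hypot(*a)/K[0,0];d=R.T@np.r_[np.sin(th)*a/np.hypot(*a),np.cos(th)]
    print(u,v,(C+d*(h-C[2])/d[2]).round(4))
from bench import r
print(r.get_obs()["tcp_pos"])
E
```

```text
time_s: 2.9
tcp_pos: [0.5909, -0.1671, 0.0873]
ee_rot: [-0.0, 0.167, 0.986, 0.0]
force: [-0.4, -0.6, 0.6]
grip_width: -0.0001
gripper_force: 0.0
184 263 [ 0.5743 -0.2068  0.076 ]
316 262 [ 0.6015 -0.1239  0.076 ]
250 263 [ 0.5876 -0.1642  0.077 ]
172 175 [ 0.5198 -0.2013  0.045 ]
332 173 [ 0.5564 -0.0948  0.045 ]
[ 0.5908988  -0.16711626  0.08728321]
```

```bash
python3 -m jog '[0,0,-0.4,0,0,0,1,0,0,-0.7,0,0,0,1,0,0,-0.9,0,0,0,1,0,0,-1.0,0,0,0,1,0,0,-1.1,0,0,0,1,0,0,-1.1,0,0,0,1]'
```

```text
time_s: 3.4
tcp_pos: [0.5912, -0.167, 0.0768]
ee_rot: [0.0, 0.167, 0.986, -0.0]
force: [-1.9, 0.4, 3.4]
grip_width: 0.0001
gripper_force: 1.9
```

```bash
python3 -m jog '[0,0,-0.1,0,0,0,1,0,0,-0.2,0,0,0,1,0,0,-0.3,0,0,0,1,0,0,-0.3,0,0,0,1]'
```

```text
time_s: 3.73
tcp_pos: [0.5907, -0.167, 0.0726]
ee_rot: [-0.0, 0.167, 0.986, 0.0]
force: [0.2, -1.0, 0.7]
grip_width: -0.0002
gripper_force: 0.0
```

The reaction force is gone, so the head has probably snapped down. I check by feeling gently for the hard stop at about 71 mm.

```bash
python3 -m jog '[0,0,-0.1,0,0,0,1,0,0,-0.17,0,0,0,1,0,0,-0.17,0,0,0,1,0,0,-0.17,0,0,0,1]'
```

```text
time_s: 4.07
tcp_pos: [0.591, -0.1671, 0.0714]
ee_rot: [-0.0, 0.167, 0.986, 0.0]
force: [0.5, 0.1, -0.6]
grip_width: 0.0
gripper_force: 0.0
```

With no push-back at 71 mm, the head must be latched. I lift, go to the -x side of ear_left and lower to 58 mm.

```bash
python3 -m jog '[0,0,1.5,0,0,0,1,0,0,3,0,0,0,1,-0.6,2.3,3,0,0,0,1,-1.25,4.7,3,0,0,0,1,-1.25,4.7,3,0,0,0,1,-1.25,4.7,1,0,0,0,1,-1.25,4.7,-0.5,0,0,0,1,-1.25,4.7,-1.3,0,0,0,1,-1.25,4.7,-1.3,0,0,0,1,-1.25,4.7,-1.3,0,0,0,1]'
python3 - <<'E'
from bench import r
import cv2,numpy as np
k=r.calibration("wrist");p,d=r.camera("wrist");cv2.imwrite("pics/w2.png",p[:,:,::-1])
p,d=r.camera("top");np.savez("top1.npz",p=p,d=d,**r.calibration("top"))
from m import cloud
p,X,ok=cloud("top1.npz");q=ok&(np.linalg.norm(X[...,:2]-[.591,-.167],axis=-1)<.045)&(X[...,2]>.055)&(X[...,2]<.085);print(np.median(X[q][:,2]),q.sum())
E
```

```text
time_s: 4.9
tcp_pos: [0.5785, -0.1203, 0.0584]
ee_rot: [-0.0, 0.167, 0.986, 0.0]
force: [0.3, 0.2, 1.2]
grip_width: -0.0
gripper_force: 0.0
nan 0
  return _methods._mean(a, axis=axis, dtype=dtype,
  ret = ret.dtype.type(ret / rcount)
```

View pics/w2.png

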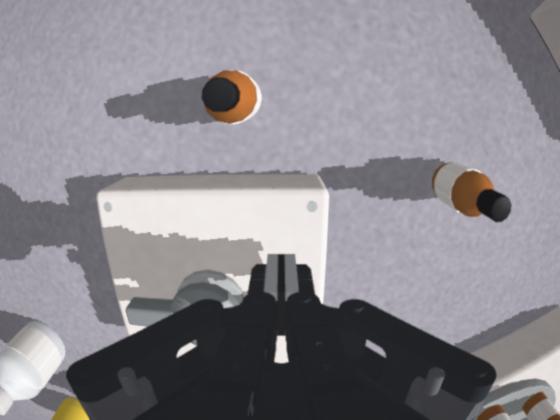

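The wrist view shows the fingertip at (281,260), beside the ear_left ear on the robot side and clear of the dome at (210,300). Now I push along the head's +x.

```bash
python3 -m jog '[0.28,-0.1,0,0,0,0,1,0.57,-0.2,0,0,0,0,1,0.76,-0.26,0,0,0,0,1,0.94,-0.33,0,0,0,0,1,1.13,-0.4,0,0,0,0,1,1.32,-0.46,0,0,0,0,1,1.51,-0.53,0,0,0,0,1,1.7,-0.6,0,0,0,0,1,1.7,-0.6,0,0,0,0,1]'
```

```text
time_s: 5.75
tcp_pos: [0.5959, -0.1262, 0.0587]
ee_rot: [0.0, 0.167, 0.986, -0.0]
force: [-0.8, 0.8, 1.4]
grip_width: 0.0001
gripper_force: 0.7
```

```bash
python3 -m jog '[0.19,-0.07,0,0,0,0,1,0.38,-0.13,0,0,0,0,1,0.57,-0.2,0,0,0,0,1,0.76,-0.26,0,0,0,0,1,0.94,-0.33,0,0,0,0,1,1.1,-0.38,0,0,0,0,1,1.1,-0.38,0,0,0,0,1]'
python3 - <<'E'
from bench import r
import cv2,numpy as np
p,d=r.camera("wrist");q,_=r.camera("scene")
a=cv2.resize(q[160:225,200:300],(400,260),interpolation=cv2.INTER_CUBIC)
cv2.imwrite("pics/w3.png",np.hstack([p[150:410,100:500],a])[:,:,::-1])
E
```

```text
time_s: 6.33
tcp_pos: [0.607, -0.1301, 0.0586]
ee_rot: [0.0, 0.167, 0.986, -0.0]
force: [-1.6, 1.5, 0.2]
grip_width: -0.0
gripper_force: 0.5
```

View pics/w3.png

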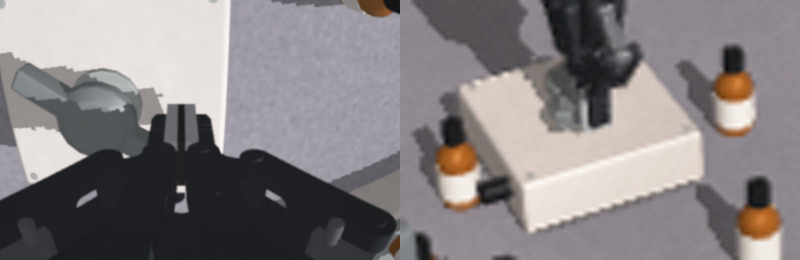

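The head has turned about 0.5 rad; its far ear is at (20,78) in the left crop. It isn't clear whether it has sprung out, so I push a little further and measure the ear's height and angle.

```bash
python3 -m jog '[0.15,-0.05,0,0,0,0,1,0.3,-0.1,0,0,0,0,1,0.4,-0.14,0,0,0,0,1,0.4,-0.14,0,0,0,0,1]'
cat > h.py <<'E'
from bench import r
import cv2,numpy as np
k=r.calibration("wrist");p,d=r.camera("wrist");K,R,t=k["K"],k["R"],k["t"]
v,u=np.mgrid[:420,:560];a=np.stack([u-K[0,2],v-K[1,2]],-1);rr=np.hypot(*a.transpose(2,0,1))+1e-9;th=rr/K[0,0]
X=(np.concatenate([a/rr[...,None]*np.tan(th)[...,None],np.ones(u.shape+(1,))],-1)*d[...,None]-t)@R
L=(X[...,:2]-[.591,-.167])@np.array([[.944,.33],[-.33,.944]])
print("box top",np.median(X[(d>0)&(abs(X[...,2]-.045)<.008)&(abs(L).max(-1)<.06)][:,2]))
m=(d>0)&(X[...,2]>.06)&(X[...,2]<.09)&(L[...,1]<-.024)&(np.hypot(L[...,0],L[...,1])<.05)
print(m.sum(),"ear z",np.percentile(X[m][:,2],[20,50,80]),"ear mid",L[m].mean(0),"twist",np.arctan2(-L[m].mean(0)[0],-L[m].mean(0)[1]))
m=(d>0)&(X[...,2]>.06)&(X[...,2]<.09)&(np.hypot(L[...,0],L[...,1])<.012)&(L[...,1]<0)
print(m.sum(),"dome z",np.median(X[m][:,2]))
E
python3 h.py
```

```text
time_s: 6.77
tcp_pos: [0.6107, -0.1313, 0.0585]
ee_rot: [-0.0, 0.167, 0.986, -0.0]
force: [-1.5, -0.3, 0.4]
grip_width: 0.0
gripper_force: 0.5
box top 0.04592577058124063
805 ear z [0.07347073 0.07641752 0.07713554] ear mid [-0.0255111 -0.0287461] twist 0.7258451828192998
883 dome z 0.07861468768819589
```

The ear top is at 76 mm and the dome at 78.6 mm, so the head has sprung out, with a twist of about 0.7 rad. I back off slowly so it turns back, then lift.

```bash
python3 -m jog '[-0.4,0.14,0,0,0,0,1,-0.8,0.28,0,0,0,0,1,-1.2,0.42,0,0,0,0,1,-1.6,0.56,0,0,0,0,1,-2.0,0.7,0,0,0,0,1,-2.4,0.84,0,0,0,0,1,-2.8,0.98,0,0,0,0,1,-3.3,1.15,0,0,0,0,1,-3.5,1.22,0,0,0,0,1,-3.5,1.22,2,0,0,0,1,-3.5,1.22,5,0,0,0,1,-3.5,1.22,8,0,0,0,1,-3.5,1.22,8,0,0,0,1,-3.5,1.22,8,0,0,0,1]'; python3 h.py
python3 - <<'E'
from bench import r
import cv2
p,_=r.camera("scene");cv2.imwrite("pics/s4.png",p[:,:,::-1])
E
```

```text
time_s: 7.98
tcp_pos: [0.577, -0.1197, 0.1411]
ee_rot: [0.002, 0.167, 0.986, -0.001]
force: [-0.5, 0.1, -0.4]
grip_width: 0.0001
gripper_force: 0.0
box top 0.045901484238669146
502 ear z [0.07237182 0.0763378  0.07715519] ear mid [-0.00275735 -0.03378338] twist 0.08143793780136963
366 dome z 0.07865492054070664
```

View pics/s4.png

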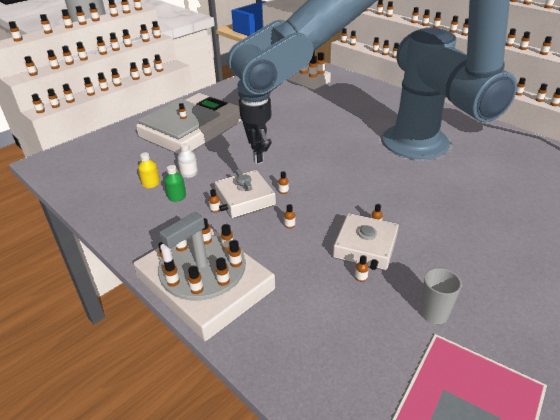

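Everything is standing and the arm is clear. The twist reading of 0.08 depends on the assumed centre, so I compare the head's direction now with the start, using the top view.

```bash
python3 -m jog '[-8,4,6,0,0,0,1,-8,4,6,0,0,0,1,-8,4,6,0,0,0,1,-8,4,6,0,0,0,1,-8,4,6,0,0,0,1]'
python3 - <<'E'
from bench import r
from m import *
p,d=r.camera("top");np.savez("top2.npz",p=p,d=d,**r.calibration("top"))
for n in("top0","top2"):
    p,X,ok=cloud(n+".npz");h=X[ok&(np.linalg.norm(X[...,:2]-[.591,-.167],axis=-1)<.055)&(X[...,2]>.057)&(X[...,2]<.09)]
    w,V=np.linalg.eigh(np.cov(h[:,:2].T));v=V[:,1]*np.sign(V[1,1]);print(len(h),np.median(h[:,2]),np.arctan2(v[0],v[1]),h.mean(0))
E
```

```text
time_s: 8.5
tcp_pos: [0.4949, -0.0787, 0.1979]
ee_rot: [-0.0, 0.167, 0.986, 0.0]
force: [0.3, 0.8, -0.5]
grip_width: 0.0003
gripper_force: 0.0
318 0.07638276786723407 0.3321347364164178 [ 0.58934179 -0.16683395  0.07594567]
0 nan nan [nan nan nan]
  avg = a.mean(axis, **keepdims_kw)
  ret = um.true_divide(
<stdin>:6: RuntimeWarning: Degrees of freedom <= 0 for slice
  c *= np.true_divide(1, fact)
  c *= np.true_divide(1, fact)
  return _methods._mean(a, axis=axis, dtype=dtype,
  ret = ret.dtype.type(ret / rcount)
<stdin>:6: RuntimeWarning: Mean of empty slice.
```

The arm blocks the top view, so I move aside to +y, over the gap between the stations and high up.

```bash
python3 -m jog '[-3,8,4,0,0,0,1,-5,16,4,0,0,0,1,-8,32,4,0,0,0,1,-8,32,4,0,0,0,1,-8,32,4,0,0,0,1,-8,32,4,0,0,0,1,-8,32,4,0,0,0,1,-8,32,4,0,0,0,1,-8,32,4,0,0,0,1,-8,32,4,0,0,0,1,-8,32,4,0,0,0,1,-8,32,4,0,0,0,1]'
python3 - <<'E'
from bench import r
from m import *
p,d=r.camera("top");np.savez("top2.npz",p=p,d=d,**r.calibration("top"))
for n in("top0","top2"):
    p,X,ok=cloud(n+".npz");h=X[ok&(np.linalg.norm(X[...,:2]-[.591,-.167],axis=-1)<.055)&(X[...,2]>.057)&(X[...,2]<.09)]
    w,V=np.linalg.eigh(np.cov(h[:,:2].T));v=V[:,1]*np.sign(V[1,1]);print(len(h),np.median(h[:,2]),np.arctan2(v[0],v[1]),h.mean(0))
E
```

```text
time_s: 9.55
tcp_pos: [0.4159, 0.2399, 0.2375]
ee_rot: [-0.001, 0.168, 0.986, -0.001]
force: [-0.0, -0.5, -0.1]
grip_width: 0.0003
gripper_force: 0.0
318 0.07638276786723407 0.3321347364164178 [ 0.58934179 -0.16683395  0.07594567]
321 0.0763017862797023 0.3302400653768247 [ 0.58940878 -0.16652436  0.07593342]
```

The head's direction and height match the start, so it is out and at rest. I hand it in.

```bash
python3 -c "
from bench import r
print(r.job_done())"
```

```text
the job is handed in; nothing more can be done
None
```

The stop button was pressed in until it latched, twisted clockwise until it sprang out, and is back at rest as measured from the top camera; the bottles and cup looked undisturbed, and the job was handed in at about 9.6 s with no verdict shown.

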